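# Isolate the guide head and thread its guide rod through both bushings

## Task

First turn the rotary isolator off: its black handle goes a sixth of a turn clockwise (seen from above), from the line mark to the dot mark. Then take the longest of the three steel rods out of the wooden stand, thread it straight down through the upper and then the lower bushing of the guide head, and finish still holding it in the gripper there, spanning both bushings, with its lower end showing about 20 mm below the lower bushing and not touching the base plate. Leave the other two rods and the two black rubber feet on the bench where they are.

Things in the scene. Friction and masses are not known exactly. Their poses are not given: they have to be found in the camera images.
- switch_handle (a joint): black bar handle of the isolator, turns about a vertical axis. 0 rad = ON (pointing to the white line mark), grows clockwise seen from above to 1.047 rad (60 degrees) = OFF (pointing to the white dot). An over-centre spring holds it in either end position: about 0.15 N m to start it, and once past the middle (0.52) it snaps to the far stop by itself.
- handle_grip (a point): on the handle's turning axis, at the middle of the bar's height (84 mm above the bench). x runs along the bar to its white-marked pointer end, z up; it turns with the handle. The bar is 56 mm long (x from -26 to +30 mm), 14 mm wide and stands 18 mm clear above a 48 mm dial; its top is 12 mm above this point, the dial's top 18 mm below it.
- isolator: grey plastic switch box fixed to the bench, 100 x 90 x 55 mm; origin at the centre of its underside, x along the 100 mm side, z up. A 20 mm long, 18 mm thick black gland sticks out at its +x end. Stands on the left or on the right of the guide head.
- guide_rod: the longest rod: plain steel, 14 mm diameter, 180 mm long, 0.15 to 0.27 kg, standing upright in one of the three 45 mm deep holes (65 mm apart) of the wooden stand, so 125 mm stands out above the stand. Origin at its lower end, z along the rod to its top. The lower 7 mm taper to 9 mm diameter.
- rod_tip (a point): centre of the guide rod's lower, tapered end
- rod_top (a point): centre of the guide rod's upper end
- rod_stand: wooden block fixed to the bench, 200 x 60 x 55 mm, origin at the centre of its underside, x along its length; three holes at x = -65, 0, +65 mm, their floor 10 mm above the bench. Left or right of the guide head. Which rod is in which hole varies.
- guide_head: grey base plate 155 x 150 x 10 mm fixed to the bench; a post (120 mm high) at its +y edge carries two aluminium arms, one above the other, 50 mm wide, 15 mm thick, each with a vertical 17 mm bore (the bushing); a dark motor (77 mm high) lies on its +x side. Origin on the underside; bore axis at x = 0, y = -15 mm; post at y = +42 to +68 mm; z up.
- upper_bushing (a point): centre of the upper bushing's top mouth, 120 mm above the bench; the bushing is 15 mm deep, 17 mm bore with a 2 mm chamfer. z up along the bore axis.
- lower_bushing (a point): centre of the lower bushing's underside, 50 mm above the bench and straight below the upper one; the bushing is 15 mm deep (top at 65 mm), 17 mm bore. The base plate's top is 40 mm below this point.
- short_rod_a: steel rod 14 mm x 110 mm standing in the stand; leave it. Origin at its lower end.
- short_rod_b: steel rod 14 mm x 95 mm standing in the stand; leave it. Origin at its lower end.
- rubber_foot_a: loose black rubber foot, 52 mm diameter, 35 mm high; leave it. Origin at the centre of its underside.
- rubber_foot_b: loose black rubber foot, 48 mm diameter, 30 mm high; leave it. Origin at the centre of its underside.

How it is judged (in metres and radians):
On the way, in this order (a step that is already met when the one before it is completed fails the run):
1. the isolator is off (value of joint switch_handle above 0.9 rad), for 0.2 s.
2. the guide rod's lower end has come through the upper bushing (horizontal distance between rod_tip and upper_bushing below 0.006 m and z of rod_tip in the frame of upper_bushing below -0.017 m and z of rod_top in the frame of upper_bushing above 0.02 m).
3. the guide rod has come through the lower bushing as well (horizontal distance between rod_tip and lower_bushing below 0.006 m and z of rod_tip in the frame of lower_bushing below -0.008 m and z of rod_top in the frame of upper_bushing above 0.02 m and angle between the z axis of guide_rod and the z axis of guide_head, either way round below 0.08 rad), for 0.1 s.
At the end, for the whole second after the job is handed in: Isolator off (over 0.9 rad); the still guide rod gripped (over 2 N) and spanning both bushings: in line within 0.08 rad, lower end within 6 mm of the bore axis and 8 to 38 mm below the lower bushing (base plate at 40 mm), top over 20 mm above the upper bushing (all of step 3 and value of joint switch_handle above 0.9 rad and contact force between guide_rod and the fingers above 2 N and z of rod_tip in the frame of lower_bushing above -0.038 m and linear speed of guide_rod below 0.02 m/s); the arm keeps its last pose, push and grip.
It fails at once if the guide rod is put into a bushing while the isolator is on (value of joint switch_handle below 0.5 rad and horizontal distance between rod_tip and upper_bushing below 0.006 m and z of rod_tip in the frame of upper_bushing below -0.008 m).
It fails at once if another rod or a rubber foot is moved by more than 30 mm (distance of any of short_rod_a, short_rod_b, rubber_foot_a, rubber_foot_b from where it was at the start of the episode above 0.03 m).
It also fails if it takes over 61 s, if anything falls off the work surface, if the arm or the gripper's body presses on something with over 40 N, if the wrist force passes 120 N, or if a joint passes its speed limit or range.

## Robot

A 6-joint arm with a two-finger parallel gripper is mounted at the origin on the work surface. World frame = base frame: x ahead of the robot, y to its left, z up, the work surface at z = 0. Lengths are in mm, angles in rad, forces in N, time in s.
With the tool pointing down it reaches from about 275 to 1000 mm from the base axis. Payload 8.4 kg.
Tool frame: the origin (TCP) lies between the finger pads; the fingertips stand 22 mm ahead of it and the grasp point (between the pads) lies 3 mm ahead of it (r.nose_length is the z of the fingertips in the tool frame, in mm); z points along the fingers, y is the line along which they close (so a half turn about z gives the same grasp; the last joint's range is limited). The gripper opens to 85 mm and grips with 20 to 120 N. Pads are 22 mm wide; open, the fingers measure 114 mm over their backs; the gripper's body (76 mm by 85 mm) begins 54 mm behind the grasp point. The pads swing forward as they close: fully open they stand 13 mm farther back than shut.
Start: joints at [-0.002, 0.353, 1.633, -0, 1.155, -0.002], TCP at [625.002, -0, 253.281] pointing down, gripper open.
Joint ranges: [-2.63, 2.63], [-0.92, 2.1], [0.06, 2.66], [-1.3, 4.44], [0, 2.69], [-3.02, 3.02]. Speed limits (rad/s): [2.22, 2.22, 2.79, 3.14, 3.14, 3.14].

## Interface

Orientations are given as [roll, pitch, yaw] about the fixed x, y, z axes, in that order (R = Rz(yaw) Ry(pitch) Rx(roll)).
In Python, from rig import r, imaging, order gives the robot as it stands (r), with the cameras (imaging) and the job (order).
- The arm moves only by the tool steer_hand, called after "Call:" in YAML: its name, and indented under it one key for each argument. Schema: {"type":"object","properties":{"increments":{"type":"string"},"grip_n":{"type":"number"},"only":{"type":"string"},"quiet":{"type":"boolean"},"lines":{"type":"string"}},"required":["increments"],"additionalProperties":false}. increments is a string of 1 to 5 rows, one to a line, with the numbers parted by commas; each row has 7 numbers: a rotation vector rx, ry, rz in rad, then dx, dy, dz in mm, then the opening from 0.0 (shut) to 1.0 (fully open); each row shifts and turns the commanded pose from where the row before left it, along the tool's axes as they then stand; what a row does not reach is not made up. A row lasts 1/12 s, in which the tool goes at most 41.7 mm and 0.125 rad, less where a joint would pass 70% of its speed; a pose out of reach is approached as far as the arm can. The fingers move at their own pace and stop on an object; grip_n is the grip in N (left out, the last holds). Time passes only in rows, so rows that do not move let the fingers close. The tool returns the time, the measured TCP pose, the force, the opening and the grip force at its end. only (a regular expression) keeps the lines of the reply that match it, lines (a string "A,B") keeps lines A to B, and quiet returns only ok. Input that does not fit is refused with a message, and nothing moves.
- r.sense(): the state, without advancing time (a new reading comes with each control period).
- imaging.grab_frame(name): name is "scene" or "side" or "wrist"; returns the picture (480x640x3 uint8, red, green, blue); there is no depth.
- imaging.camera_params(name): a dict with "fx", "fy", "cx", "cy" (pixels), "dist_coeffs" ([k1, k2, p1, p2, k3] as OpenCV has them; the pictures are not rectified), "rvec" (rotation vector, rad) and "tvec" (3), from world to camera coordinates, as OpenCV has them. Camera axes: x right, y down, z forward; pixel columns grow to the right and rows downward; lengths in mm; the calibration is good to about 2 mm. A picture is of the moment at which its call begins: read the wrist's pose just before it. camera_params takes no time and is no camera call; for the wrist camera it gives the pose at the moment of the call.
- order.sign_off(): hands the job in; it is judged then, once.
The state is a dict: "clock": time; "qpos": joint angles; "qvel": joint speeds; "joint_efforts": joint torques, N m; "eef_pos": TCP position; "tcp_rot": TCP orientation; "contact_force": force on the tool from outside, world axes, zero at the start; "wrist_torque": the same for the moment, N m; "opening": opening from 0.0 (shut) to 1.0 (fully open); "grasp_force": force on a finger pad.
Only numpy, scipy, OpenCV 4.12 (cv2) and the standard library are available. Lean on these libraries where they do the work, as an engineer would, in place of code of your own. Each camera call takes 0.05 s, during which the arm holds its last target. There are 200 camera calls.

## Working session

There is one attempt and no reset: what is moved stays moved. The work goes in short steps, Python scripts to look and compute and a tool call to move; the robot and the scene stay as the last step left them, time stands still between calls to the robot, and variables do not carry over. Pictures are saved under pics/ and viewed, at most 10 in all, crops included, and the job is handed in when it is done.

```bash
ls; mkdir -p pics; python3 - <<'E'
from rig import r, imaging, order
import cv2
for n in("scene","side"):
    cv2.imwrite(f"pics/{n}0.png",imaging.grab_frame(n)[:,:,::-1]); print(n,imaging.camera_params(n))
print(r.sense())
E
```

```text
pics
rig.py
scene {'fx': 592.6359229439835, 'fy': 592.6359229439835, 'cx': 321.16176913535344, 'cy': 248.9936932688142, 'dist_coeffs': array([-0.17295355,  0.        ,  0.        ,  0.        ,  0.        ]), 'rvec': array([ 1.3147323 ,  2.25146225, -0.91067102]), 'tvec': array([ 227.14842251, -211.15713683, 1490.40755143])}
side {'fx': 566.869382750591, 'fy': 566.869382750591, 'cx': 322.6759987159781, 'cy': 243.48504495495212, 'dist_coeffs': array([-0.07059575,  0.        ,  0.        ,  0.        ,  0.        ]), 'rvec': array([ 0.44253034, -2.56267707,  1.4563271 ]), 'tvec': array([ 451.66034173,  192.11469169, 1010.12838193])}
{'clock': 0.1, 'qpos': array([-2.37974241e-03,  3.53568078e-01,  1.63404169e+00, -3.96908440e-05,
        1.15517550e+00, -2.39084116e-03]), 'qvel': array([-0.00222046, -0.0031987 , -0.00169449, -0.0011745 , -0.00010314,
       -0.00013459]), 'joint_efforts': array([ 4.27485766e-04, -6.06356549e+01, -3.42817569e+01, -7.40920814e-05,
        3.91241178e-03, -4.99377973e-05]), 'eef_pos': array([6.24618622e+02, 1.92479079e-03, 2.52651216e+02]), 'tcp_rot': array([-3.14039995e+00,  3.34412038e-05,  1.57082349e+00]), 'contact_force': array([0.83710823, 1.02892553, 0.02475857]), 'wrist_torque': array([-0.04195448,  0.04479272, -0.01566511]), 'grasp_force': 0.0, 'opening': 0.9979207479356224}
```

View pics/scene0.png

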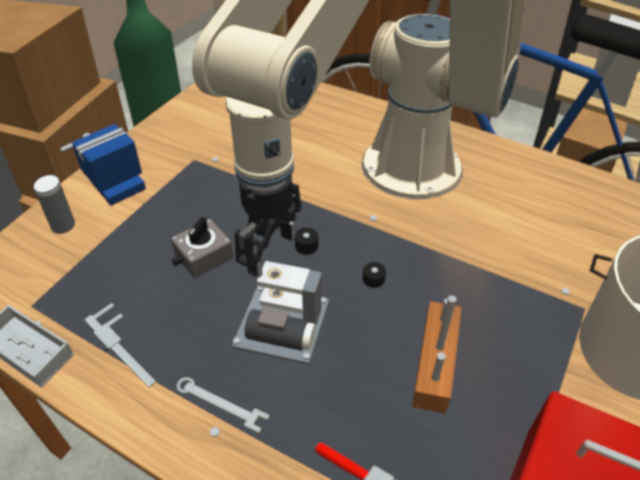

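View pics/side0.png

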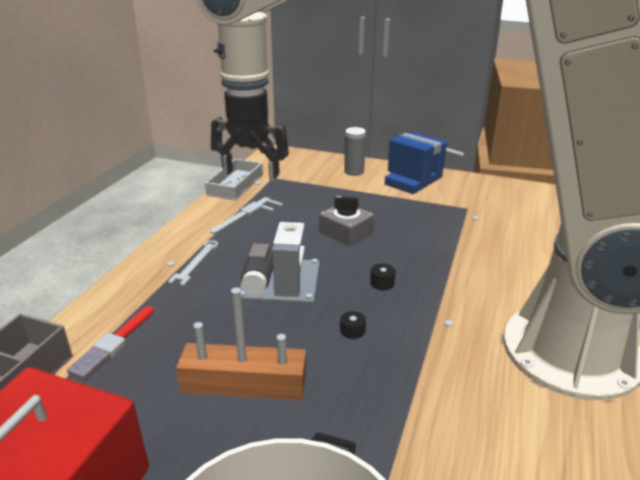

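The scene picture shows the isolator at (200,245), the guide head with bores near (275,275), and the stand at (440,355). The side picture shows the longest rod in the middle hole, top at (237,290), with the short rods at (199,324) and (282,337). Next I'll work out rough world positions.

```bash
cat > h.py <<'E'
import cv2, numpy as np
from rig import r, imaging, order
def ray(p,uv):
    K=np.array([[p["fx"],0,p["cx"]],[0,p["fy"],p["cy"]],[0,0,1]])
    x=cv2.undistortPoints(np.array([[uv]],float),K,p["dist_coeffs"])[0,0]
    R=cv2.Rodrigues(p["rvec"])[0]
    return -R.T@p["tvec"], R.T@np.array([x[0],x[1],1])
def onz(p,uv,z):
    c,d=ray(p,uv); return c+d*(z-c[2])/d[2]
def tri(p1,a,p2,b):
    c1,d1=ray(p1,a);c2,d2=ray(p2,b)
    s=np.linalg.lstsq(np.c_[d1,-d2],c2-c1,rcond=None)[0]
    A=c1+d1*s[0];B=c2+d2*s[1]; return (A+B)/2,np.linalg.norm(A-B)
def proj(p,X):
    K=np.array([[p["fx"],0,p["cx"]],[0,p["fy"],p["cy"]],[0,0,1]])
    return cv2.projectPoints(np.array(X,float).reshape(-1,1,3),p["rvec"],p["tvec"],K,p["dist_coeffs"])[0][:,0]
E
python3 - <<'E'
from h import *
np.set_printoptions(precision=1,suppress=True)
a=imaging.camera_params("scene");b=imaging.camera_params("side")
print("cams",ray(a,(320,240))[0],ray(b,(320,240))[0])
print("upper bush",onz(a,(276,272),120),onz(b,(290,228),120),tri(a,(276,272),b,(290,228)))
print("rodtop",onz(b,(237,291),190),onz(a,(452,298),190),tri(a,(452,298),b,(237,291)))
print("short",onz(b,(199,324),120),onz(b,(282,337),105),onz(a,(440,356),120))
print("handle",onz(a,(201,226),96),onz(b,(346,199),96))
print("box top corners",[onz(a,q,55) for q in [(174,243),(208,221),(231,240),(199,263)]])
print("feet",onz(b,(383,268),33),onz(b,(353,317),33))
print("stand top side",[onz(b,q,55) for q in[(182,347),(306,349),(303,371),(179,367)]])
print("stand top scn",[onz(a,q,55) for q in[(431,302),(462,305),(450,396),(415,393)]])
p=imaging.camera_params("wrist");print(p, r.sense()["eef_pos"])
E
```

```text
cams [1145.7  386.4  924.9] [174.9 876.5 680. ]
upper bush [559.6 -39.4 120. ] [565.1 -44.1 120. ] (array([562.3, -37.5, 123.9]), np.float64(0.22213959386383705))
rodtop [517.9 274.1 190. ] [519.3 274.5 190. ] (array([518.4, 274.1, 189.4]), np.float64(0.9632713195166596))
short [582.8 287.7 120. ] [456.5 255.7 105. ] [584.1 290.9 120. ]
handle [ 511.6 -253.1   96. ] [ 512.  -255.2   96. ]
box top corners [array([ 549.2, -303.1,   55. ]), array([ 460.3, -281. ,   55. ]), array([ 483.1, -203.5,   55. ]), array([ 568.4, -222.1,   55. ])]
feet [379.8 -95.9  33. ] [391.3  82.   33. ]
stand top side [array([626.3, 282. ,  55. ]), array([432.2, 216.1,  55. ]), array([418.3, 265.9,  55. ]), array([605.7, 325. ,  55. ])]
stand top scn [array([433. , 222.2,  55. ]), array([411.1, 277. ,  55. ]), array([605.6, 328.6,  55. ]), array([628.4, 274.2,  55. ])]
{'fx': 334.91505747765757, 'fy': 334.91505747765757, 'cx': 320.41948244570574, 'cy': 237.51827877263406, 'dist_coeffs': array([0., 0., 0., 0., 0.]), 'rvec': array([-2.8,  0. ,  0. ]), 'tvec': array([-625. ,  -41.3,  380.6])} [624.6   0.  252.7]
```

Both views agree: rod top at (518.5, 274), rods in a line at about 14°, upper bushing near (562, -39), handle near (512, -254). I'll go over the isolator and look with the wrist camera.

Call:
steer_hand:
  increments: "0,0,0,-36,-16,5,1\n0,0,0,-36,-16,5,1\n0,0,0,-36,-16,5,1\n0,0,0,-36,-16,5,1\n0,0,0,-36,-16,5,1"

```text
clock: 0.52
eef_pos: [543.8, -181.2, 227.8]
tcp_rot: [-3.141, -0.0, 1.571]
contact_force: [0.8, 0.2, -0.4]
opening: 1.001
grasp_force: 0.0
```

Call:
steer_hand:
  increments: "0,0,0,-36,-16,5,1\n0,0,0,-36,-16,5,1\n0,0,0,0,0,0,1\n0,0,0,0,0,0,1"

```text
clock: 0.85
eef_pos: [511.8, -253.6, 217.7]
tcp_rot: [-3.141, -0.001, 1.567]
contact_force: [0.5, 0.4, 0.0]
opening: 1.002
grasp_force: 0.0
```

```bash
python3 - <<'E'
from h import *
p=imaging.camera_params("wrist");im=imaging.grab_frame("wrist")
cv2.imwrite("pics/w1.png",im[:,:,::-1])
np.set_printoptions(precision=1,suppress=True)
print(p,r.sense()["eef_pos"],proj(p,[512,-254,66]))
E
```

```text
{'fx': 334.91505747765757, 'fy': 334.91505747765757, 'cx': 320.41948244570574, 'cy': 237.51827877263406, 'dist_coeffs': array([0., 0., 0., 0., 0.]), 'rvec': array([-2.8,  0. ,  0. ]), 'tvec': array([-513.3, -268.5,  266.8])} [ 512.5 -252.5  218. ] [[320.  227.6]]
```

View pics/w1.png

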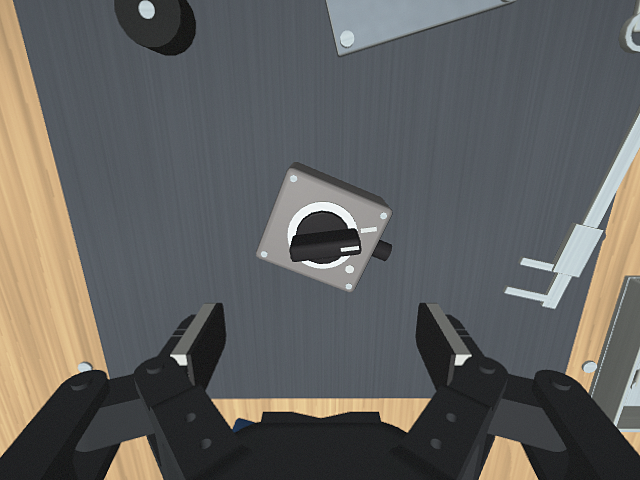

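The wrist picture shows the dial ring centred near (322,235), the line mark at (369,230), the dot at (349,269), and the pointer's white mark at (349,249). Measure these.

```bash
python3 - <<'E'
from h import *
np.set_printoptions(precision=2,suppress=True)
p=imaging.camera_params("wrist");im=cv2.imread("pics/w1.png")
m=((im.min(2)>200)).astype(np.uint8); m[:160]=0;m[300:]=0;m[:,:250]=0;m[:,400:]=0
n,l,s,c=cv2.connectedComponentsWithStats(m)
for i in range(1,n):
    if s[i,4]>8: print(s[i],c[i],[onz(p,c[i],z)[:2] for z in (55,57,66,96)])
# black bar/dial inside
i=1+np.argmax(s[1:,4]); pts=cv2.findContours((l==i).astype(np.uint8),cv2.RETR_EXTERNAL,cv2.CHAIN_APPROX_NONE)[0][0]
e=cv2.fitEllipse(cv2.convexHull(pts)); print(e,[onz(p,e[0],z)[:2] for z in(57,66)])
cv2.imwrite("pics/w1c.png",cv2.resize(im[155:300,245:405],None,fx=4,fy=4,interpolation=cv2.INTER_CUBIC))
E
```

```text
[291 175   6   7  27] [293.41 178.15] [array([ 490.63, -212.78]), array([ 490.79, -212.48]), array([ 491.53, -211.12]), array([ 493.98, -206.6 ])]
[288 202  70  45 777] [318.49 215.86] [array([ 511.59, -245.59]), array([ 511.6 , -245.06]), array([ 511.67, -242.66]), array([ 511.9 , -234.66])]
[381 213   6   6  27] [383.33 215.37] [array([ 568.12, -245.29]), array([ 567.73, -244.75]), array([ 566.01, -242.37]), array([ 560.25, -234.4 ])]
[361 227  16   6  63] [368.38 229.41] [array([ 555.64, -258.07]), array([ 555.35, -257.45]), array([ 554.02, -254.65]), array([ 549.58, -245.33])]
[341 246  18   6  60] [349.62 248.43] [array([ 539.51, -275.98]), array([ 539.33, -275.23]), array([ 538.51, -271.87]), array([ 535.78, -260.65])]
[261 252   6   5  20] [263.6  253.85] [array([ 461.66, -281.05]), array([ 462.03, -280.26]), array([ 463.69, -276.74]), array([ 469.21, -264.98])]
[302 256  48  13 219] [326.25 263.1 ] [array([ 518.49, -290.25]), array([ 518.45, -289.41]), array([ 518.31, -285.59]), array([ 517.81, -272.86])]
[345 265   9   8  51] [349.18 268.86] [array([ 539.61, -296.05]), array([ 539.43, -295.16]), array([ 538.6 , -291.15]), array([ 535.87, -277.81])]
[346 284   6   5  22] [348.45 285.91] [array([ 539.36, -313.45]), array([ 539.18, -312.44]), array([ 538.37, -307.88]), array([ 535.66, -292.69])]
((322.33880615234375, 234.88214111328125), (66.45852661132812, 70.45535278320312), 90.16761779785156) [array([ 514.92, -262.41]), array([ 514.88, -259.46])]
```

View pics/w1c.png

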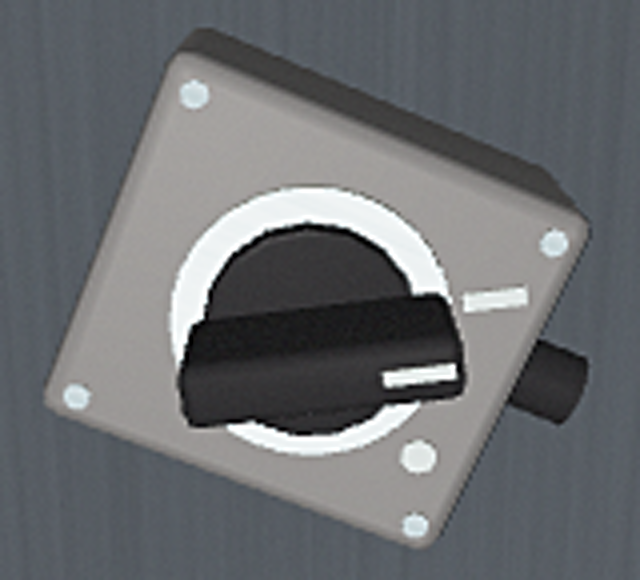

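```bash
python3 - <<'E'
from h import *
np.set_printoptions(precision=1,suppress=True)
for n in("scene","side"):
    p=imaging.camera_params(n); im=cv2.imread(f"pics/{n}0.png")
    x,y={"scene":(165,210),"side":(310,185)}[n]; w=im[y:y+65,x:x+75]
    m=((w.min(2)>190)).astype(np.uint8)
    pts=cv2.findNonZero(m); c=cv2.boundingRect(pts); u=(x+c[0]+c[2]/2,y+c[1]+c[3]/2)
    print(n,c,u,onz(p,u,55), proj(p,[515,-263,55]), "box corners",proj(p,[[515+a*50*.93+b*45*.37,-263-a*50*.37+b*45*.93,55] for a,b in((-1,-1),(-1,1),(1,1),(1,-1))]).tolist())
p=imaging.camera_params("wrist");print(p["tvec"],r.sense()["eef_pos"],r.sense()["tcp_rot"])
E
```

```text
scene (16, 20, 34, 19) (198.0, 239.5) [ 516.  -265.1   55. ] [[199.1 239.5]] box corners [[208.38799412366856, 217.8247937383913], [230.77520668393763, 240.75445860116085], [189.18802282700602, 262.9227716383265], [167.93701336682267, 238.36210775084234]]
side (23, 25, 27, 9) (346.5, 214.5) [ 510.1 -256.7   55. ] [[345.3 213. ]] box corners [[373.70219412602563, 212.9579747908956], [349.90991515226807, 226.78335340905673], [316.84234024633713, 213.03988535630097], [341.08362046332525, 200.34107220632688]]
[-513.8 -268.1  267. ] [ 512.5 -252.5  218. ] [-3.1 -0.   1.6]
```

Ring and screw centres put the handle axis at (515,-263), with the bar at 0.115 rad and the marks 1.05 rad apart as given. Now align the tool to the bar and go down partway.

Call:
steer_hand:
  increments: "0,0,0.12,-10.5,2.5,0,1\n0,0,0.12,0,0,0,1\n0,0,0.12,0,0,0,1\n0,0,0.12,0,0,0,1\n0,0,0.12,0,0,0,1"
  quiet: true

```text
ok
```

Call:
steer_hand:
  increments: "0,0,0.12,0,0,0,1\n0,0,0.12,0,0,0,1\n0,0,0.12,0,0,0,1\n0,0,0.12,0,0,0,1\n0,0,0.12,0,0,0,1"

```text
clock: 1.73
eef_pos: [516.4, -260.8, 218.4]
tcp_rot: [-3.141, -0.0, 0.367]
contact_force: [0.1, -0.2, 0.1]
opening: 1.002
grasp_force: 0.0
```

Call:
steer_hand:
  increments: "0,0,0.12,0,0,0,1\n0,0,0.12,0,0,0,1\n0,0,0,0,0,40,1\n0,0,0,0,0,40,1\n0,0,0,0,0,0,1"
  grip_n: 40

```text
clock: 2.15
eef_pos: [512.4, -259.0, 132.2]
tcp_rot: [-3.136, 0.008, 0.133]
contact_force: [-1.3, 1.3, -0.7]
opening: 0.999
grasp_force: 0.0
```

```bash
python3 -c "
from h import *
print(r.sense()['qpos'].round(2))"
```

```text
[-0.47  0.42  1.84  0.    0.89  0.97]
```

Call:
steer_hand:
  increments: "0,0,0,0,0,0,1\n0,0,0,0,0,0,1\n0,0,0,0,0,0,1"

```text
clock: 2.4
eef_pos: [517.2, -262.7, 140.7]
tcp_rot: [3.14, -0.003, 0.132]
contact_force: [-0.2, -0.0, 0.3]
opening: 0.999
grasp_force: 0.0
```

Call:
steer_hand:
  increments: "0,0,0,0,0,16,1\n0,0,0,0,0,16,1\n0,0,0,0,0,12,1\n0,0,0,0,0,0,1\n0,0,0,0,0,0,1"

```text
clock: 2.82
eef_pos: [515.7, -262.6, 94.9]
tcp_rot: [3.142, -0.0, 0.131]
contact_force: [-1.0, -0.9, 0.9]
opening: 1.001
grasp_force: 0.0
```

Call:
steer_hand:
  increments: "0,0,0,0,0,0,0.3\n0,0,0,0,0,0,0\n0,0,0,0,0,0,0\n0,0,0,0,0,0,0\n0,0,0,0,0,0,0"
  grip_n: 40

```text
clock: 3.23
eef_pos: [515.7, -262.6, 94.7]
tcp_rot: [3.141, -0.001, 0.131]
contact_force: [-0.8, 0.5, -0.3]
opening: 0.297
grasp_force: 0.0
```

Call:
steer_hand:
  increments: "0,0,0,0,0,0,0\n0,0,0,0,0,0,0"

```text
clock: 3.4
eef_pos: [515.8, -263.7, 94.8]
tcp_rot: [3.14, -0.001, 0.131]
contact_force: [-1.4, -6.9, 2.6]
opening: 0.154
grasp_force: 43.9
```

Opening 0.154 × 85 is about 13 mm, so the bar is held. Turn it 60° clockwise.

Call:
steer_hand:
  increments: "0,0,0.12,0,0,0,0\n0,0,0.12,0,0,0,0\n0,0,0.12,0,0,0,0\n0,0,0.12,0,0,0,0\n0,0,0.12,0,0,0,0"
  grip_n: 60

```text
clock: 3.82
eef_pos: [515.7, -265.1, 94.9]
tcp_rot: [3.138, -0.003, -0.474]
contact_force: [-4.2, -15.8, 0.5]
opening: 0.149
grasp_force: 62.2
```

Call:
steer_hand:
  increments: "0,0,0.12,0,0,0,0\n0,0,0.12,0,0,0,0\n0,0,0.12,0,0,0,0\n0,0,0.1,0,0,0,0\n0,0,0,0,0,0,0"

```text
clock: 4.23
eef_pos: [515.0, -265.9, 94.9]
tcp_rot: [3.138, -0.004, -0.933]
contact_force: [-6.7, -18.7, 1.9]
opening: 0.152
grasp_force: 62.5
```

Call:
steer_hand:
  increments: "0,0,0,0,0,0,0\n0,0,0,0,0,0,0"

```text
clock: 4.4
eef_pos: [515.1, -265.9, 94.9]
tcp_rot: [3.138, -0.004, -0.927]
contact_force: [-7.8, -18.5, 0.7]
opening: 0.148
grasp_force: 62.4
```

Call:
steer_hand:
  increments: "0,0,0,0,0,0,0.6\n0,0,0,0,0,0,0.6\n0,0,0,0,0,0,0.6\n0,0,0,0,0,-20,0.6\n0,0,0,0,0,-40,0.6"

```text
clock: 4.82
eef_pos: [512.8, -260.7, 150.7]
tcp_rot: [3.138, 0.008, -0.929]
contact_force: [-0.4, -0.3, 0.8]
opening: 0.599
grasp_force: 0.0
```

Call:
steer_hand:
  increments: "0,0,0,0,0,-40,0.6\n0,0,0,0,0,-40,0.6\n0,0,0,0,0,0,0.6\n0,0,0,0,0,0,0.6\n0,0,0,0,0,0,0.6"

```text
clock: 5.23
eef_pos: [515.3, -262.1, 234.0]
tcp_rot: [-3.141, 0.0, -0.929]
contact_force: [-1.0, 0.1, -0.2]
opening: 0.598
grasp_force: 0.0
```

```bash
python3 - <<'E'
from h import *
p=imaging.camera_params("wrist");im=imaging.grab_frame("wrist")
u=proj(p,[515,-263,60])[0].astype(int);print(u)
a=im[max(u[1]-75,0):u[1]+75,max(0,u[0]-100):u[0]+100]
cv2.imwrite("pics/w2.png",cv2.resize(a,None,fx=3,fy=3)[:,:,::-1])
E
```

```text
[322 219]
```

View pics/w2.png

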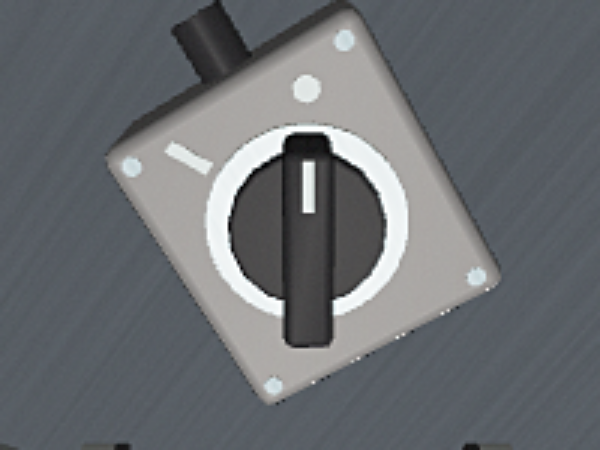

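The handle's white mark now points at the dot, so the isolator is off. Next I'll turn to yaw 0.26 and put the wrist camera over the bushings.

Call:
steer_hand:
  increments: "0,0,-0.119,0,0,0,1\n0,0,-0.119,0,0,0,1\n0,0,-0.119,0,0,0,1\n0,0,-0.119,0,0,0,1\n0,0,-0.119,0,0,0,1"
  quiet: true

```text
ok
```

Call:
steer_hand:
  increments: "0,0,-0.119,0,0,0,1\n0,0,-0.119,0,0,0,1\n0,0,-0.119,0,0,0,1\n0,0,-0.119,0,0,0,1\n0,0,-0.119,0,0,0,1"

```text
clock: 6.12
eef_pos: [514.6, -261.9, 232.1]
tcp_rot: [-3.139, 0.003, 0.267]
contact_force: [-0.7, 0.4, -0.6]
opening: 0.998
grasp_force: 0.0
```

Call:
steer_hand:
  increments: "0,0,0,2.5,-34,-5,1\n0,0,0,2.5,-34,-5,1\n0,0,0,2.5,-34,-5,1\n0,0,0,2.5,-34,-5,1\n0,0,0,2.5,-34,-5,1"

```text
clock: 6.53
eef_pos: [482.2, -93.4, 257.6]
tcp_rot: [-3.14, 0.003, 0.26]
contact_force: [1.2, -0.7, -0.1]
opening: 0.998
grasp_force: 0.0
```

Call:
steer_hand:
  increments: "0,0,0,2,-34,-5,1\n0,0,0,0,0,0,1\n0,0,0,0,0,0,1\n0,0,0,0,0,0,1\n0,0,0,0,0,0,1"

```text
clock: 6.95
eef_pos: [476.8, -62.4, 263.4]
tcp_rot: [-3.141, 0.001, 0.26]
contact_force: [-0.3, -0.4, -0.2]
opening: 1.001
grasp_force: 0.0
```

```bash
python3 - <<'E'
from h import *
print(r.sense()["qpos"].round(2))
p=imaging.camera_params("wrist");im=imaging.grab_frame("wrist")
np.savez("w3.npz",im=im,**p)
cv2.imwrite("pics/w3.png",im[:,:,::-1]); print(proj(p,[562,-39,120]))
E
```

```text
[-0.13  0.12  1.92 -0.    1.11  1.18]
[[319.27077174 116.55785621]]
```

View pics/w3.png

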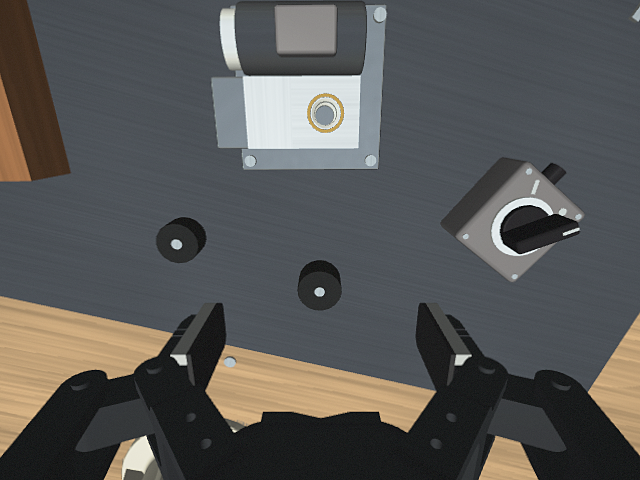

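The brass mouth ring of the upper bushing is centred near (325,113), and the plate bolts are at (250,161), (371,160) and (380,14).

```bash
cat > bush.py <<'E'
from h import *
np.set_printoptions(precision=2,suppress=True)
d=np.load("w3.npz");p={k:d[k] for k in d.files if k!="im"};im=d["im"].astype(int)
w=im[80:150,290:360]; m=((w[:,:,0]-w[:,:,2]>50)).astype(np.uint8)
pts=cv2.findNonZero(m); e=cv2.fitEllipse(cv2.convexHull(pts)); u=(e[0][0]+290,e[0][1]+80)
h=p["fx"]; print(len(pts),e,u,[onz(p,u,z) for z in(120,119)])
for q in [(u[0]-e[1][0]/2,u[1]),(u[0]+e[1][0]/2,u[1])]: print(onz(p,q,120))
for s in [(250,161),(371,160),(380,14)]: print(onz(p,s,12))
for n in("scene","side"):
    P=imaging.camera_params(n);I=cv2.imread(f"pics/{n}0.png").astype(int)
    c=proj(P,onz(p,u,120))[0];x,y=(c-14).astype(int);w=I[y:y+28,x:x+28];m=(w[:,:,2]-w[:,:,0]>25)
    yy,xx=np.nonzero(m)
    if len(xx): v=(x+(xx.min()+xx.max())/2,y+(yy.min()+yy.max())/2);print(n,c,len(xx),v,onz(P,v,120))
E
python3 bush.py
```

```text
320 ((35.11543273925781, 32.616329193115234), (36.305328369140625, 38.8664665222168), 1.0712425708770752) (325.1154327392578, 112.61632919311523) [array([565.74, -42.46, 120.  ]), array([565.77, -42.47, 119.  ])]
[562.3  -29.55 120.  ]
[569.16 -55.37 120.  ]
[500.61  23.02  12.  ]
[ 535.39 -103.62   12.  ]
[666.92 -70.5   12.  ]
scene [272.78 273.59] 87 (np.float64(274.0), np.float64(273.0)) [563.42 -41.31 120.  ]
side [289.38 228.33] 29 (np.float64(290.0), np.float64(228.5)) [564.29 -42.22 120.  ]
```

Three views agree on the bore at about (565,-42). Move over the rod, settle, then check with the wrist camera.

Call:
steer_hand:
  increments: "0,0,0,14,-35,0,1\n0,0,0,14,-35,0,1\n0,0,0,14,-35,0,1\n0,0,0,14,-35,0,1\n0,0,0,14,-35,0,1"
  quiet: true

```text
ok
```

Call:
steer_hand:
  increments: "0,0,0,14,-35,0,1\n0,0,0,14,-35,0,1\n0,0,0,14,-35,0,1\n0,0,0,14.5,-34.5,0,1\n0,0,0,0,0,0,1"

```text
clock: 7.83
eef_pos: [519.4, 279.6, 263.7]
tcp_rot: [-3.139, -0.001, 0.262]
contact_force: [-0.4, -0.1, 0.0]
opening: 1.001
grasp_force: 0.0
```

Call:
steer_hand:
  increments: "0,0,0,0,0,0,1\n0,0,0,0,0,0,1\n0,0,0,0,0,0,1\n0,0,0,0,0,0,1"

```text
clock: 8.17
eef_pos: [518.2, 273.3, 264.2]
tcp_rot: [3.141, 0.0, 0.259]
contact_force: [-1.6, 0.5, -0.7]
opening: 1.001
grasp_force: 0.0
```

```bash
python3 - <<'E'
from h import *
p=imaging.camera_params("wrist");im=imaging.grab_frame("wrist")
np.savez("w4.npz",im=im,**p)
cv2.imwrite("pics/w4.png",im[:,:,::-1]); print(proj(p,[[518.5,274,190],[518.5,274,55]]))
E
```

```text
[[319.09642104 263.35830288]
 [319.63195131 210.66796604]]
```

View pics/w4.png

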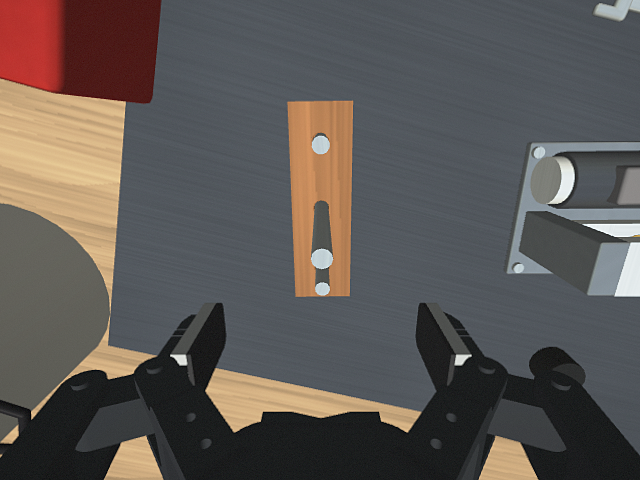

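The long rod's top is at (322,259), about 4 px from the prediction, so I'll shift by +2.3 mm x and +1.5 mm y. Descend and grasp.

Call:
steer_hand:
  increments: "0,0,0,2.3,1.5,20,1\n0,0,0,0,0,30,1\n0,0,0,0,0,30,1\n0,0,0,0,0,25,1\n0,0,0,0,0,0,1"

```text
clock: 8.63
eef_pos: [518.0, 271.7, 154.8]
tcp_rot: [3.14, 0.007, 0.26]
contact_force: [-0.8, -0.6, -2.2]
opening: 0.998
grasp_force: 0.0
```

Call:
steer_hand:
  increments: "0,0,0,0,0,0,1\n0,0,0,0,0,0,0.4\n0,0,0,0,0,0,0.25\n0,0,0,0,0,0,0\n0,0,0,0,0,0,0"
  grip_n: 70

```text
clock: 9.05
eef_pos: [521.3, 274.3, 160.7]
tcp_rot: [-3.141, -0.002, 0.261]
contact_force: [-0.4, -0.4, 0.5]
opening: 0.453
grasp_force: 0.0
```

Call:
steer_hand:
  increments: "0,0,0,0,0,0,0\n0,0,0,0,0,0,0\n0,0,0,0,0,0,0\n0,0,0,0,0,0,0\n0,0,0,0,0,0,0"

```text
clock: 9.47
eef_pos: [521.1, 274.1, 159.9]
tcp_rot: [-3.142, -0.001, 0.261]
contact_force: [-0.8, -0.9, 6.2]
opening: 0.14
grasp_force: 68.1
```

Call:
steer_hand:
  increments: "0,0,0,0,0,-15,0\n0,0,0,0,0,-25,0\n0,0,0,0,0,-25,0\n0,0,0,0,0,-25,0\n0,0,0,0,0,-25,0"

```text
clock: 9.88
eef_pos: [520.1, 273.8, 274.8]
tcp_rot: [3.141, 0.002, 0.261]
contact_force: [0.3, 0.7, -2.6]
opening: 0.146
grasp_force: 68.5
```

Call:
steer_hand:
  increments: "0,0,0,0,0,-20,0\n0,0,0,0,0,-10,0\n0,0,0,0,0,0,0\n0,0,0,0,0,0,0\n0,0,0,0,0,0,0"

```text
clock: 10.3
eef_pos: [519.9, 273.6, 302.5]
tcp_rot: [3.141, 0.003, 0.261]
contact_force: [-0.1, 0.5, -2.6]
opening: 0.143
grasp_force: 68.5
```

```bash
python3 - <<'E'
from h import *
for n in("scene","side","wrist"):
    cv2.imwrite(f"pics/{n}5.png",imaging.grab_frame(n)[:,:,::-1])
s=r.sense();print(s["eef_pos"],s["tcp_rot"])
t=s["eef_pos"]
for n in("scene","side"): print(n,proj(imaging.camera_params(n),[t+[0,0,30],t-[0,0,150]]))
a=cv2.imread("pics/scene5.png");b=cv2.imread("pics/side5.png")
cv2.imwrite("pics/s5.png",np.hstack([cv2.resize(x,(400,300)) for x in(a,b)]))
E
```

```text
[520.07100585 273.66334849 302.69049942] [3.14103843e+00 2.51089500e-03 2.60784374e-01]
scene [[466.96611562 235.05917173]
 [447.70250487 312.38711661]]
side [[228.21684196 204.37961158]
 [237.66534294 310.61137924]]
```

View pics/s5.png

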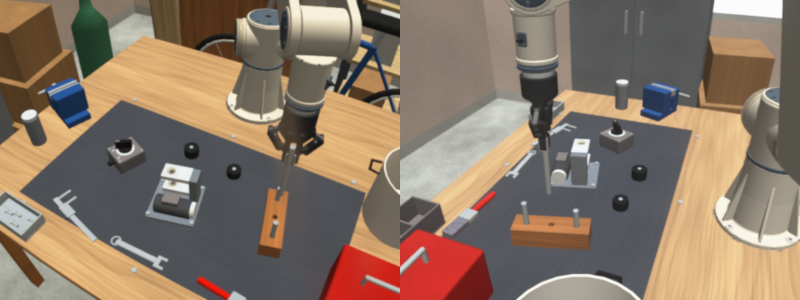

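The long rod is held upright and the short rods are still standing. Carry it over the bushing with the tip about 30 mm above.

Call:
steer_hand:
  increments: "0,0,0,-2,15,0,0\n0,0,0,-4,33,0,0\n0,0,0,-4,33,0,0\n0,0,0,-4,33,0,0\n0,0,0,-4,33,0,0"
  quiet: true

```text
ok
```

Call:
steer_hand:
  increments: "0,0,0,-4,33,0,0\n0,0,0,-4,33,0,0\n0,0,0,-4,33,0,0\n0,0,0,-4,33,0,0\n0,0,0,-2,25,0,0"

```text
clock: 11.28
eef_pos: [563.7, -32.2, 303.8]
tcp_rot: [3.141, 0.001, 0.26]
contact_force: [0.2, 0.9, -2.3]
opening: 0.142
grasp_force: 68.7
```

Call:
steer_hand:
  increments: "0,0,0,-1.7,12.8,0,0\n0,0,0,0,0,0,0\n0,0,0,0,0,0,0\n0,0,0,0,0,0,0\n0,0,0,0,0,0,0"

```text
clock: 11.7
eef_pos: [565.7, -40.8, 304.1]
tcp_rot: [-3.141, 0.0, 0.262]
contact_force: [-0.4, -0.4, -3.2]
opening: 0.144
grasp_force: 68.7
```

```bash
python3 - <<'E'
from h import *
s=r.sense();t=s["eef_pos"];print(t,s["tcp_rot"])
o=[]
for n in("scene","side"):
    im=imaging.grab_frame(n)[:,:,::-1];cv2.imwrite(f"pics/{n}6.png",im)
    P=imaging.camera_params(n)
    u=proj(P,t-[0,0,150])[0];v=proj(P,[565,-42.3,120])[0];c=((u+v)/2).astype(int);x,y=c-[45,45];print(n,u,v,(x,y))
    o.append(cv2.resize(im[y:y+90,x:x+90],(400,400),interpolation=cv2.INTER_CUBIC))
cv2.imwrite("pics/s6.png",np.hstack(o))
E
```

```text
[565.65901196 -40.81452747 304.12583733] [-3.14113697e+00  3.13550546e-04  2.61860059e-01]
scene [272.43928253 261.13086122] [273.07520175 273.36275091] (np.int64(227), np.int64(222))
side [288.69890427 213.70695679] [289.69016582 228.42358101] (np.int64(244), np.int64(176))
```

View pics/s6.png

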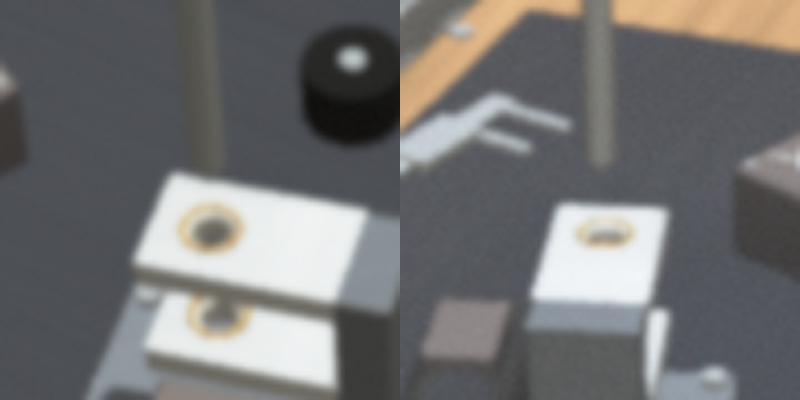

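The tip is at scene (273.8,260.7) and side (289.0,213.1). The ring is at scene (274.5,273.5) and side (290.4,228.6). Triangulate both and take the difference.

```bash
python3 - <<'E'
from h import *
np.set_printoptions(precision=2,suppress=True)
a=imaging.camera_params("scene");b=imaging.camera_params("side")
# subpixel rod axis lines at several rows
for n,P in(("scene",a),("side",b)):
    im=cv2.cvtColor(cv2.imread(f"pics/{n}6.png"),cv2.COLOR_BGR2GRAY).astype(float)
    t=r.sense()["eef_pos"]
    for z in(95,110,125,140):
        u=proj(P,t-[0,0,z])[0];y=int(u[1]);x=int(u[0]);w=im[y-1:y+2,x-9:x+10].mean(0)
        g=np.abs(np.gradient(w));k=g>0.35*g.max();xs=np.arange(x-9,x+10)
        bg=np.median(np.r_[w[:4],w[-4:]]);q=np.clip(np.abs(w-bg)-12,0,None);print(n,z,u,(q*xs).sum()/q.sum(), w.astype(int))
T,e=tri(a,(273.8,260.7),b,(289.0,213.1));B,f=tri(a,(274.5,273.5),b,(290.4,228.6))
print(T,e,B,f,T-B)
E
```

```text
scene 95 [270.49 239.25] 274.0 [80 80 80 80 81 80 80 79 80 83 84 87 91 94 92 87 82 81 81]
scene 110 [271.02 245.39] nan [82 81 82 81 81 80 79 80 81 84 86 89 93 93 89 83 80 79 80]
scene 125 [271.55 251.4 ] 275.0 [81 81 81 80 80 80 79 78 80 83 85 87 91 94 92 86 82 81 80]
scene 140 [272.07 257.28] nan [81 82 81 81 80 80 79 80 82 84 87 90 92 92 87 82 79 79 79]
side 95 [287.95 188.48] 288.46964856230034 [ 89  88  89  88  87  87  89  98 110 119 125 125 119 108  97  89  89  88
  87]
side 110 [288.14 195.47] 288.6015873015873 [ 86  88  87  89  87  90  94 108 117 123 124 120 110  98  88  87  88  87
  88]
side 125 [288.32 202.36] 283.4502762430939 [142 133 120 104  92  90  93 105 115 122 125 120 110  98  90  89  88  87
  89]
side 140 [288.51 209.17] 288.93227091633463 [ 90  90  90  91  88  89  91 102 113 123 125 120 111 101  93  89  89  89
  90]
[564.53 -38.73 156.18] 1.245760961717209 [563.32 -40.57 120.11] 1.6354125005785378 [ 1.22  1.84 36.06]<stdin>:11: RuntimeWarning: invalid value encountered in scalar divide
```

The tip is about (0.6–1.2, 1.8) mm off the bore. Correct that and lower gently to just inside the mouth.

Call:
steer_hand:
  increments: "0,0,0,-1,1.6,6,0\n0,0,0,0,0,8,0\n0,0,0,0,0,8,0\n0,0,0,0,0,6,0\n0,0,0,0,0,4,0"

```text
clock: 12.22
eef_pos: [564.7, -43.5, 270.7]
tcp_rot: [-3.141, 0.002, 0.261]
contact_force: [-0.3, 0.9, -3.3]
opening: 0.143
grasp_force: 68.7
```

Call:
steer_hand:
  increments: "0,0,0,0,0,3,0\n0,0,0,0,0,3,0\n0,0,0,0,0,3,0\n0,0,0,0,0,3,0\n0,0,0,0,0,0,0"

```text
clock: 12.63
eef_pos: [565.1, -43.7, 259.8]
tcp_rot: [-3.141, 0.001, 0.261]
contact_force: [-0.8, 0.1, -2.8]
opening: 0.146
grasp_force: 68.7
```

Call:
steer_hand:
  increments: "0,0,0,0,0,0,0\n0,0,0,0,0,0,0"

```text
clock: 12.8
eef_pos: [565.4, -43.6, 260.4]
tcp_rot: [-3.142, -0.0, 0.261]
contact_force: [-0.3, -0.7, -1.9]
opening: 0.144
grasp_force: 68.7
```

No contact force and the tip is about 10 mm below the mouth, so it's inside. Continue.

Call:
steer_hand:
  increments: "0,0,0,0,0,6,0\n0,0,0,0,0,6,0\n0,0,0,0,0,6,0\n0,0,0,0,0,6,0\n0,0,0,0,0,6,0"

```text
clock: 13.22
eef_pos: [565.2, -43.7, 229.4]
tcp_rot: [-3.142, 0.0, 0.261]
contact_force: [-0.1, 0.2, -2.7]
opening: 0.144
grasp_force: 68.8
```

Call:
steer_hand:
  increments: "0,0,0,0,0,5,0\n0,0,0,0,0,4,0\n0,0,0,0,0,4,0\n0,0,0,0,0,4,0\n0,0,0,0,0,4,0"

```text
clock: 13.63
eef_pos: [565.5, -43.7, 209.0]
tcp_rot: [3.142, -0.0, 0.261]
contact_force: [-0.1, -0.5, -2.8]
opening: 0.142
grasp_force: 68.8
```

Call:
steer_hand:
  increments: "0,0,0,0,0,0,0\n0,0,0,0,0,0,0"

```text
clock: 13.8
eef_pos: [565.3, -43.6, 209.1]
tcp_rot: [-3.142, 0.0, 0.261]
contact_force: [-0.2, 0.4, -2.5]
opening: 0.139
grasp_force: 68.7
```

Tip near 59 mm, already inside the lower bushing with no side load. Go 28 mm further and look.

Call:
steer_hand:
  increments: "0,0,0,0,0,6,0\n0,0,0,0,0,6,0\n0,0,0,0,0,6,0\n0,0,0,0,0,6,0\n0,0,0,0,0,4.5,0"

```text
clock: 14.22
eef_pos: [565.1, -43.7, 179.8]
tcp_rot: [-3.141, 0.001, 0.261]
contact_force: [-1.3, -0.6, -2.5]
opening: 0.146
grasp_force: 68.8
```

Call:
steer_hand:
  increments: "0,0,0,0,0,0,0\n0,0,0,0,0,0,0\n0,0,0,0,0,0,0\n0,0,0,0,0,0,0\n0,0,0,0,0,0,0"

```text
clock: 14.63
eef_pos: [565.6, -43.7, 181.1]
tcp_rot: [3.141, -0.001, 0.261]
contact_force: [-0.3, -1.1, -2.2]
opening: 0.144
grasp_force: 68.7
```

```bash
python3 - <<'E'
from h import *
t=r.sense()["eef_pos"];o=[]
for n in("scene","side"):
    im=imaging.grab_frame(n)[:,:,::-1];P=imaging.camera_params(n)
    x,y=proj(P,[565,-42,90])[0].astype(int)-[50,60];print(n,proj(P,[[565,-42,50],[565,-42,30],[565,-42,10]])-[x,y])
    o.append(cv2.resize(im[y:y+120,x:x+100],(400,480),interpolation=cv2.INTER_CUBIC))
cv2.imwrite("pics/s7.png",np.hstack(o))
E
```

```text
scene [[51.40791289 73.84244589]
 [52.00324409 80.41150365]
 [52.58527084 86.81052386]]
side [[51.42670055 76.86429345]
 [51.64659764 84.92909127]
 [51.86359291 92.8540493 ]]
```

View pics/s7.png

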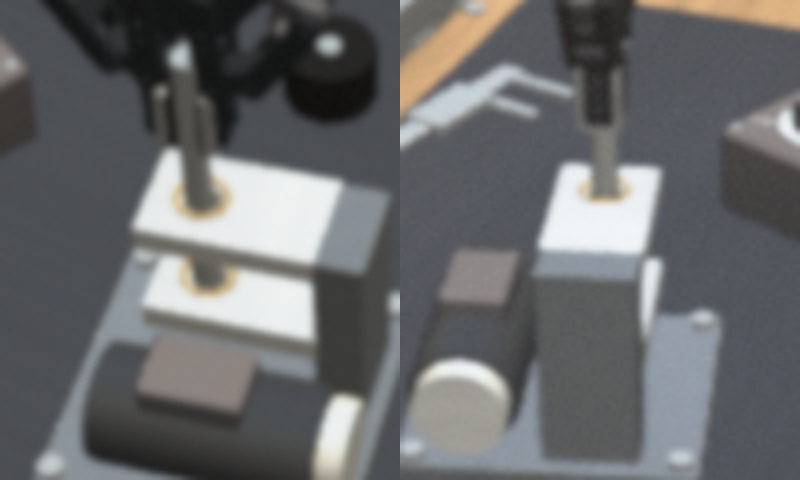

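The rod passes through the upper mouth at crop (200,195) and into the lower one at (208,275). With the TCP at 181, the tip should be at about z = 31, 19 mm below the lower bushing, and there is no contact load. Hand in.

```bash
python3 -c "
from rig import r, imaging, order
print(order.sign_off())"
```

```text
the job is handed in; nothing more can be done
None
```

The job is handed in, with no verdict returned: the isolator is off (seen in the picture), and the longest rod is held through both bushings with its lower end about 19 mm below the lower one, worked out from the tool height since the tip itself is hidden.

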